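Open the sliding-lid peg box in the laundry cupboard

TASK

Open the longer of the two plywood peg boxes: by its grip, raise the lid's front end over the box's stop lip, draw the lid out until it is clear of the grooves, and lay it flat on the rubber mat, grip upward and standing over the mat. Set it down rather than dropping it, let go, and leave the lid of the shorter box where it is.

Things in the scene. Friction and masses are not known exactly. Their poses are not given: they have to be found in the camera images.
- lid_grip (a point): Longer box's loose lid: plywood plate 156 x 78 x 6 mm with an upright dark wood grip near its front end, 30 long (x), 16 wide (y), 34 tall; about 90 g. Point: on the grip's axis, 8 below its top, 26 above the plate's top, 32 above its underside. Grip it across y. x runs along the lid to the rear: front end 28 mm to -x of the point, lid centre 50 and rear end 128 to +x. z up.
- peg_box: Longer box, fixed, 176 (x) x 100 mm. Origin: centre of underside; x from front (stop lip, robot's side) to rear. Closed: lid underside 42 up, grip point at x -50, y 0, 74 up. Lip top 50 up. Grooves over the rear 50 of the inside, roofs to 60 up, hold the lid with 6 vertical play: tilt it. Grip point raised 9 to 14 clears the lip (lid pivots in the fingers); drawn 50 to -x it is free.
- mat: Dark rubber mat lying between the two boxes, 220 mm (x) by 160 mm (y), 5 mm thick, does not move. Origin at the centre of its underside.
- small_lid_grip (a point): The same point on a like grip on the lid of the other, shorter box (116 mm long, 100 mm wide, same height and build, lid 96 x 78 x 6 mm). Leave it alone. Either box may stand to the left of the mat, the other to its right.
Things that resemble listed ones, but are neither listed nor needed, are in the scene too. Leave any green or red look-alike of the part that bears lid_grip alone.

How it is judged:
By the outcome, as a careful person would: the job done as asked, in the order asked, and still so for the second after the job is handed in, with the robot touching nothing.
It also fails if it takes over 38 s, if anything falls off the work surface, if the arm or the gripper's body presses on something with over 40 N, if the wrist force passes 120 N, or if a joint passes its speed limit or range.

ROBOT

A 7-joint arm with a two-finger parallel gripper is mounted at the origin on the work surface. World frame = base frame: x ahead of the robot, y to its left, z up, the work surface at z = 0. Lengths are in mm, angles in rad, forces in N, time in s.
With the tool pointing down it reaches from about 400 to 750 mm from the base axis. Payload 19.5 kg.
Tool frame: the origin (TCP) lies on the centre line of the jaws, within the pads' length; the fingertips stand 17 mm ahead of it and the grasp point (between the pads) lies 2 mm behind it; y points along the fingers, z is the direction in which the jaws open and shut, and the axes are right-handed (so a half turn about y gives the same grasp; the last joint's range is limited). The gripper opens to 85 mm and grips with 20 to 120 N. Pads are 22 mm wide; open, the fingers measure 114 mm over their backs; the gripper's body (76 mm by 85 mm) begins 54 mm behind the grasp point. The pads swing forward as they close: fully open they stand 13 mm farther back than shut.
Start: joints at [-0.042, 0.707, -0.028, 1.485, 0.022, 0.951, -0.075], TCP at [574.976, 0.003, 248.268] pointing down, gripper open.
Joint ranges: [-2.71, 2.71], [-0.32, 2.16], [-1.57, 1.52], [0, 2.45], [-1.46, 4.6], [0, 2.02], [-2.83, 2.83]. Speed limits (rad/s): [1.89, 1.89, 2.57, 2.57, 3.01, 3.01, 3.01].

INTERFACE

Orientations are given as a unit quaternion [x, y, z, w].
In Python, from bench import status, get_image, job gives the robot as it stands.
- The arm moves only by the tool send_rows, never from a script. Its argument "motion" is a list of rows, each a list of 4 numbers: the shift along the world's x, y, z in cm, then the turn about the world's z in rad. A call has 1 to 12 rows; each row is the pose to reach, as a shift and turn from the pose measured when the call began; what a row does not reach only later rows make up. A row lasts 1/10 s, in which the tool goes at most 50 mm and 8.59 degrees, less where a joint would pass 70% of its speed; a pose out of reach is approached as far as the arm can. A call with a gripper value outside its range is refused whole. "grip" is the closure, from 0 (fully open) to 1 (shut), set as the call begins (left out, the last holds). The fingers move at their own pace and stop on an object; the grip force is fixed at half the most. Time passes only in rows, so rows that repeat a pose let the fingers close. It gives the time, the measured TCP pose, the force and the opening at its end, in the units of the state.
- status.get_obs(): the state, without advancing time (a new reading comes with each control period).
- get_image(name): name is "scene" or "side" or "wrist"; returns a dict with "img" (480x640x3 uint8, red, green, blue), "fx", "fy", "cx", "cy" (pixels), "rvec" (rotation vector, rad) and "tvec" (3), from world to camera coordinates, as OpenCV has them. Camera axes: x right, y down, z forward; pixel columns grow to the right and rows downward; lengths in mm; the calibration is good to about 2 mm. A picture is of the moment at which its call begins. There is no depth.
- job.hand_in(): hands the job in, once; it reports no verdict.
The state is a dict: "time_s": time; "joints": joint angles; "joint_velocities": joint speeds; "tau": joint torques, N m; "tcp_pos": TCP position; "orientation": TCP orientation; "ft_force": force on the tool from outside, world axes, zero at the start; "torque": the same for the moment, N m; "finger_gap": finger opening in mm.
Only numpy, scipy, OpenCV 4.12 (cv2) and the standard library are available. Lean on these libraries where they do the work, as an engineer would, in place of code of your own. Each camera call takes 0.05 s, during which the arm holds its last target. There are 200 camera calls.

## Working session

There is one attempt and no reset: what is moved stays moved. The work goes in short steps, Python scripts to look and compute and a tool call to move; the robot and the scene stay as the last step left them, time stands still between calls to the robot, and variables do not carry over. Pictures are saved under pics/ and viewed, about 8 in all and at most 12, crops included, and the job is handed in when it is done.

Besides the shell and the picture viewer there is one more tool, called after ">>>" as name(argument=value, ...) on one line, values as JSON. send_rows: Moves the arm, as the interface text tells. Its arguments: {"type":"object","properties":{"motion":{"type":"array","items":{"type":"array","items":{"type":"number"}}},"grip":{"type":"number"}},"required":["motion"]}

```bash
mkdir -p pics; ls; cat > h.py <<'E'
import cv2,numpy as np
from bench import status,get_image,job
def ray(c,u,v):
    R=cv2.Rodrigues(np.array(c["rvec"],float))[0];t=np.array(c["tvec"],float).ravel()
    d=R.T@np.array([(u-c["cx"])/c["fx"],(v-c["cy"])/c["fy"],1.]);return -R.T@t,d
def onz(c,u,v,z):
    o,d=ray(c,u,v);return o+d*(z-o[2])/d[2]
def proj(c,P):
    K=np.array([[c["fx"],0,c["cx"]],[0,c["fy"],c["cy"]],[0,0,1.]])
    return cv2.projectPoints(np.array(P,float).reshape(-1,3),np.array(c["rvec"],float),np.array(c["tvec"],float),K,None)[0].reshape(-1,2)
def snap(n,f):
    c=get_image(n);cv2.imwrite("pics/"+f,c["img"][:,:,::-1]);np.save("pics/"+f[:-4]+".npy",c,allow_pickle=True);return c
def load(f): return np.load("pics/"+f+".npy",allow_pickle=True).item()
E
python3 - <<'E'
from h import *
for n in("scene","side","wrist"):
    c=snap(n,n+"0.png");print(n,ray(c,320,240))
o=status.get_obs();print(o["time_s"],o["tcp_pos"],o["orientation"],o["finger_gap"],o["ft_force"])
E
```

```text
pics
scene (array([1055.71727435,  481.72156212, 1045.82405121]), array([-0.4747276 , -0.40906076, -0.77971322]))
side (array([ 18.60697296, 718.27974364, 622.38745513]), array([ 0.38258692, -0.76839675, -0.51311238]))
wrist (array([575.20956716,  65.78507336, 371.98549221]), array([ 0.01193571, -0.25975547, -0.96568215]))
0.15 [5.74809631e+02 4.74133640e-03 2.47977610e+02] [ 0.50020813 -0.50019935  0.4998052  -0.49978715] 85.50129320431967 [-0.33829831  0.42293082  0.22761554]
```

View pics/scene0.png

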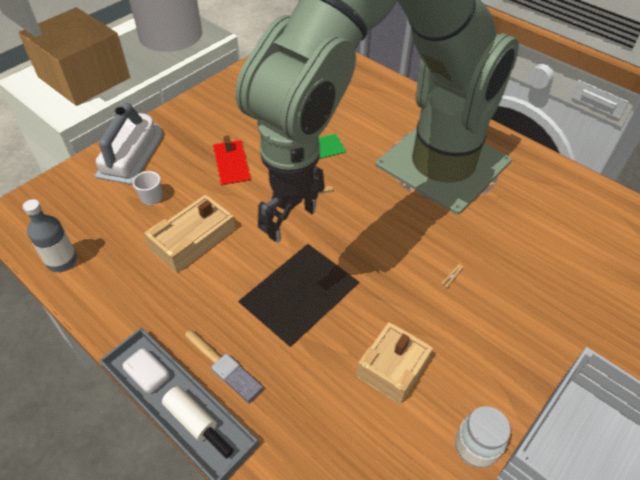

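View pics/side0.png

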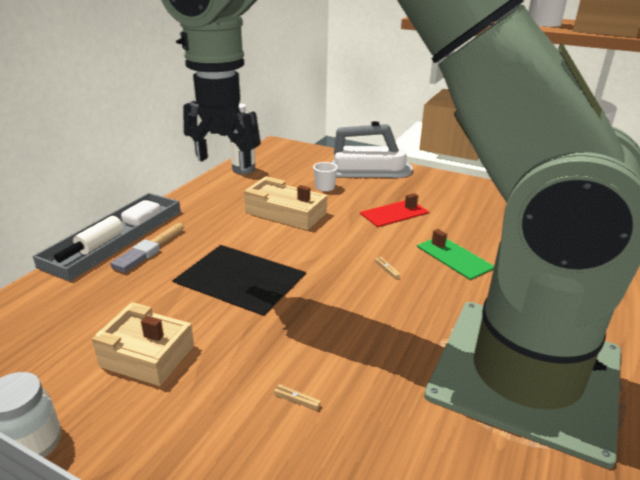

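The scene view shows the longer box at about (190,232) with its grip at (206,208), the mat at (300,293), and the shorter box at (395,362). In the side view the long box's grip is at (304,193). Next I'll measure the grip, box and mat.

```bash
python3 - <<'E'
from h import *
S=load("scene0");D=load("side0")
def blob(c,box,f):
    x0,y0,x1,y1=box;im=c["img"][y0:y1,x0:x1].astype(int);m=f(im).astype(np.uint8)
    n,l,s,ce=cv2.connectedComponentsWithStats(m);k=1+s[1:,4].argmax()
    return s[k]+np.array([x0,y0,0,0,0]),ce[k]+[x0,y0],(l==k),(x0,y0)
dark=lambda i:(i.sum(2)<200)
br=lambda i:(i.sum(2)<230)&(i[...,0]<120)
a=blob(S,(190,190,222,225),br);b=blob(D,(290,178,318,206),br)
print(a[0],a[1],b[0],b[1])
o1,d1=ray(S,*a[1]);o2,d2=ray(D,*b[1])
x=np.linalg.lstsq(np.c_[d1,-d2],o2-o1,rcond=None)[0];print("grip mid",o1+d1*x[0],o2+d2*x[1])
for c,bx in((S,(235,240,365,350)),(D,(165,240,315,320))):
    m=blob(c,bx,lambda i:i.sum(2)<110);
    ct=max(cv2.findContours(m[2].astype(np.uint8),0,2)[0],key=cv2.contourArea)
    r=cv2.approxPolyDP(cv2.convexHull(ct),6,True).reshape(-1,2)+m[3]
    for p in r: print("mat",p,onz(c,*p,5).round(0))
# outline of pale box
for c,bx in((S,(140,190,242,275)),(D,(238,172,332,232))):
    def f(i):
        h=cv2.cvtColor(i.astype(np.uint8),cv2.COLOR_RGB2HSV);return (h[...,1]<135)&(h[...,2]>100)
    m=blob(c,bx,f);ct=max(cv2.findContours(m[2].astype(np.uint8),0,2)[0],key=cv2.contourArea)
    r=cv2.approxPolyDP(cv2.convexHull(ct),3,True).reshape(-1,2)+m[3]
    for p in r: print("box",p,onz(c,*p,60).round(0),onz(c,*p,0).round(0))
v=[]
for f in("scene0","side0"):
    c=load(f);bx=(135,185,250,280) if f[1]=="c" else (230,165,340,235)
    v.append(cv2.resize(c["img"][bx[1]:bx[3],bx[0]:bx[2]],(400,330),interpolation=2))
cv2.imwrite("pics/crop.png",np.hstack(v)[:,:,::-1])
E
```

```text
[200 203  13  15 134] [205.73134328 209.98507463] [298 188  12  14 142] [303.35915493 194.1056338 ]
grip mid [ 568.54701812 -289.53882859   61.76738728] [ 567.8135624  -290.60109937   62.96305541]
mat [346 274] [456.  44.   5.]
mat [327 289] [515.  39.   5.]
mat [317 284] [520.  14.   5.]
mat [336 266] [454.  13.   5.]
mat [293 284] [449. -29.   5.]
mat [264 313] [450.  76.   5.]
mat [234 298] [525.  64.   5.]
mat [255 271] [540. -32.   5.]
box [205 195] [ 537. -329.   60.] [ 506. -378.    0.]
box [232 215] [ 537. -235.   60.] [ 506. -278.    0.]
box [234 229] [ 563. -200.   60.] [ 533. -242.    0.]
box [176 272] [ 726. -203.   60.] [ 706. -245.    0.]
box [149 248] [ 725. -297.   60.] [ 705. -345.    0.]
box [144 233] [ 706. -340.   60.] [ 685. -390.    0.]
box [244 191] [ 705. -241.   60.] [ 778. -344.    0.]
box [264 176] [ 710. -340.   60.] [ 783. -453.    0.]
box [325 194] [ 525. -322.   60.] [ 580. -433.   -0.]
box [326 212] [ 482. -240.   60.] [ 532. -342.    0.]
box [304 229] [ 489. -148.   60.] [ 539. -241.    0.]
box [247 213] [ 635. -150.   60.] [ 701. -243.    0.]
```

View pics/crop.png

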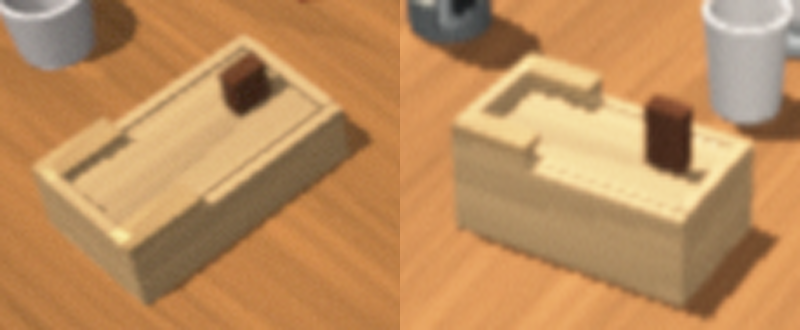

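The crop confirms the long box is parallel to x with its front towards the robot, and that the grip is at about (568,-290). I'll move above it and turn 90° so the jaws open along y.

>>> send_rows(motion=[[0,-2.7,-0.8,0.14],[-0.1,-5.4,-1.6,0.28],[-0.1,-8.1,-2.4,0.42],[-0.2,-10.8,-3.2,0.56],[-0.2,-13.5,-4,0.7],[-0.3,-16.2,-4.8,0.84],[-0.4,-18.9,-5.6,0.98],[-0.4,-21.6,-6.4,1.12],[-0.5,-24.3,-7.2,1.26],[-0.6,-27,-8,1.4],[-0.6,-29.1,-9,1.54],[-0.6,-29.1,-9,1.57]], grip=0)

```text
time_s: 1.35
tcp_pos: [567.3, -294.2, 156.1]
orientation: [0.707, -0.001, -0.001, -0.707]
ft_force: [-0.8, 0.0, 0.3]
finger_gap: 85.5
```

```bash
python3 - <<'E'
from h import *
c=snap("wrist","w1.png");s=snap("scene","s1.png")
o=status.get_obs();print(o["time_s"],o["tcp_pos"],o["orientation"],o["ft_force"],o["finger_gap"],o["joints"])
print("pred grip top corners",proj(c,[[553,-282,82],[553,-298,82],[583,-282,82],[583,-298,82]]).round(0).tolist())
for f in("s1",):
    v=s["img"].max(2);m=((v<60)).astype(np.uint8);m[:235]=0
    m=cv2.morphologyEx(m,cv2.MORPH_OPEN,np.ones((5,5)))
    ct=max(cv2.findContours(m,0,2)[0],key=cv2.contourArea);r=cv2.approxPolyDP(cv2.convexHull(ct),6,True).reshape(-1,2)
    for p in r: print("mat",p,onz(s,*p,5).round(0))
E
```

```text
1.45 [ 568.59319933 -290.84504569  157.55815366] [-7.07059985e-01  8.34053593e-04 -4.82887844e-04  7.07152917e-01] [ 0.02863762  1.70960273 -0.27533118] 85.34712952164043 [ 0.64001053  0.94681529 -0.50259551  1.32714367  0.4866757   0.9898481
  1.61535163]
pred grip top corners [[338.0, 235.0], [306.0, 235.0], [337.0, 291.0], [307.0, 291.0]]
mat [310 247] [453. -68.   5.]
mat [354 285] [466.  76.   5.]
mat [288 343] [667.  67.   5.]
mat [242 299] [658. -80.   5.]
```

View pics/w1.png

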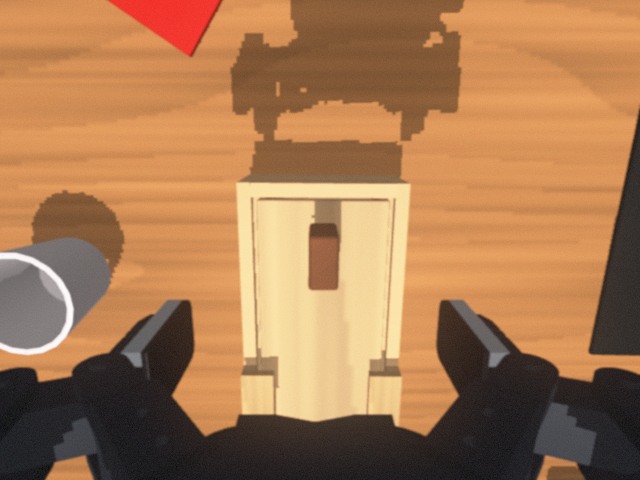

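The wrist view shows the grip top at rows 235–290, columns 310–338, within about 1 mm of the prediction. The lid is aligned with the jaws and both fingers are clear of the walls. The mat centre is at about (561,-1). Descend and grip.

>>> send_rows(motion=[[0,0.1,-1.5,0],[0,0.1,-3,0],[0,0.1,-4.5,0],[0,0.1,-6,0],[0,0.1,-7.2,0],[0,0.1,-8,0],[0,0.1,-8.5,0],[0,0.1,-8.5,0],[0,0.1,-8.5,0]])

```text
time_s: 2.35
tcp_pos: [568.8, -289.9, 73.0]
orientation: [0.707, -0.001, 0.001, -0.707]
ft_force: [0.3, -0.5, -0.1]
finger_gap: 85.3
```

>>> send_rows(motion=[[0,0,0,0],[0,0,0,0],[0,0,0,0],[0,0,0,0],[0,0,0,0],[0,0,0,0],[0,0,0,0],[0,0,0,0]], grip=1)

```text
time_s: 3.15
tcp_pos: [568.9, -290.0, 73.2]
orientation: [0.707, -0.001, 0.001, -0.707]
ft_force: [-1.5, -0.7, 6.9]
finger_gap: 15.0
```

>>> send_rows(motion=[[0,0,0.3,0],[0,0,0.6,0],[0,0,0.9,0],[0,0,1.15,0],[0,0,1.15,0],[0,0,1.15,0],[0,0,1.15,0]])

```text
time_s: 3.85
tcp_pos: [569.0, -289.9, 84.6]
orientation: [0.707, -0.0, 0.001, -0.707]
ft_force: [4.9, 0.7, -6.7]
finger_gap: 15.1
```

```bash
python3 - <<'E'
from h import *
c=snap("side","d2.png");w=get_image("wrist")
a=cv2.resize(c["img"][140:250,220:360],(420,330),interpolation=2);b=cv2.resize(w["img"][120:450,160:540],(380,330))
cv2.imwrite("pics/c2.png",np.hstack([a,b])[:,:,::-1])
E
```

```text
(no output)
```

View pics/c2.png

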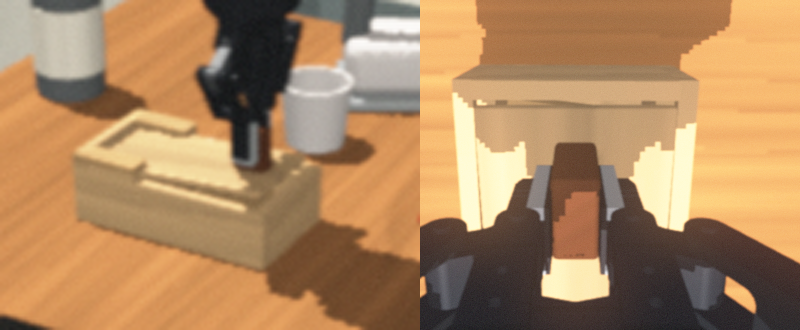

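The side crop shows the lid's front raised above the lip with the grip held between the pads, and the forces are small (about 7 N). Draw it out.

>>> send_rows(motion=[[-0.5,0,0,0],[-1,0,0,0],[-1.5,0,0,0],[-2,0,0,0],[-2.5,0,0,0],[-3,0,0,0],[-3,0,0,0]])

```text
time_s: 4.65
tcp_pos: [538.4, -290.1, 84.7]
orientation: [0.707, -0.001, 0.001, -0.707]
ft_force: [0.3, 0.0, -0.2]
finger_gap: 14.6
```

>>> send_rows(motion=[[-0.6,0,0,0],[-1.2,0,0,0],[-1.8,0,0,0],[-2.4,0,0,0],[-3,0,0,0],[-3.6,0,0,0],[-4.2,0,0,0],[-4.2,0,0,0]])

```text
time_s: 5.45
tcp_pos: [495.6, -290.3, 84.8]
orientation: [0.707, -0.001, 0.001, -0.707]
ft_force: [0.1, 0.3, -0.9]
finger_gap: 14.6
```

```bash
python3 - <<'E'
from h import *
c=snap("side","d3.png");w=snap("wrist","w3.png")
a=cv2.resize(c["img"][140:250,220:360],(420,330),interpolation=2);b=cv2.resize(w["img"],(380,330))
cv2.imwrite("pics/c3.png",np.hstack([a,b])[:,:,::-1]);print(status.get_obs()["ft_force"])
E
```

```text
[ 1.01952083  0.96853619 -1.79396386]
```

View pics/c3.png

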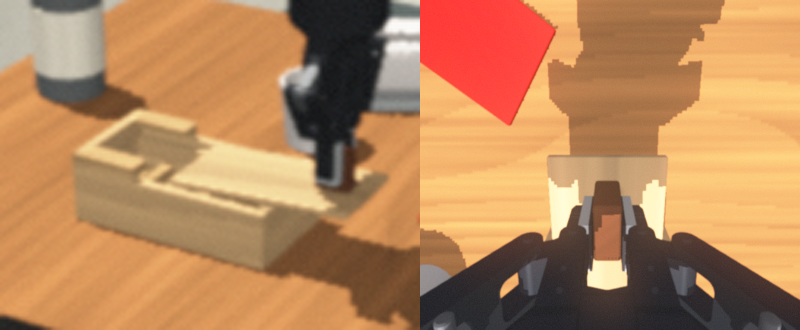

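The side crop shows the lid drawn 73 mm, clear of the grooves, with its rear end ahead of the groove blocks. Lift it, then carry it over the mat.

>>> send_rows(motion=[[0,0,0.6,0],[0,0,1.6,0],[0,0,2.8,0],[0,0,4,0],[0,0,5.2,0],[0,0,6.4,0],[0,0,7.4,0],[0,0,8,0],[0,0,8,0]])

```text
time_s: 6.45
tcp_pos: [496.7, -290.3, 165.5]
orientation: [0.707, -0.0, 0.001, -0.707]
ft_force: [0.2, 0.1, -1.3]
finger_gap: 14.9
```

>>> send_rows(motion=[[0,1,0,0],[0.1,3,0,0],[0.2,6,0,0],[0.3,9,0,0],[0.5,12,0,0],[0.7,15,0,0],[0.9,18,0,0],[1.1,21,0,0],[1.3,24,0,0],[1.5,26.5,0,0],[1.5,28.2,0,0],[1.5,29,0,0]])

```text
time_s: 7.65
tcp_pos: [511.2, 2.0, 165.3]
orientation: [0.707, 0.0, 0.0, -0.707]
ft_force: [-0.5, -0.8, -0.8]
finger_gap: 15.2
```

```bash
python3 - <<'E'
from h import *
c=snap("side","d4.png");w=snap("scene","s4.png")
a=cv2.resize(c["img"][60:340,120:420],(400,373));b=cv2.resize(w["img"][130:410,150:450],(400,373))
cv2.imwrite("pics/c4.png",np.hstack([a,b])[:,:,::-1]);o=status.get_obs();print(o["ft_force"],o["tcp_pos"],o["orientation"],o["finger_gap"])
E
```

```text
[ 0.30089059 -0.55711694 -2.34795076] [511.41990852   0.71672971 165.33131887] [ 7.07291804e-01 -7.30336841e-06  5.54527442e-04 -7.06921493e-01] 14.882294382562092
```

View pics/c4.png

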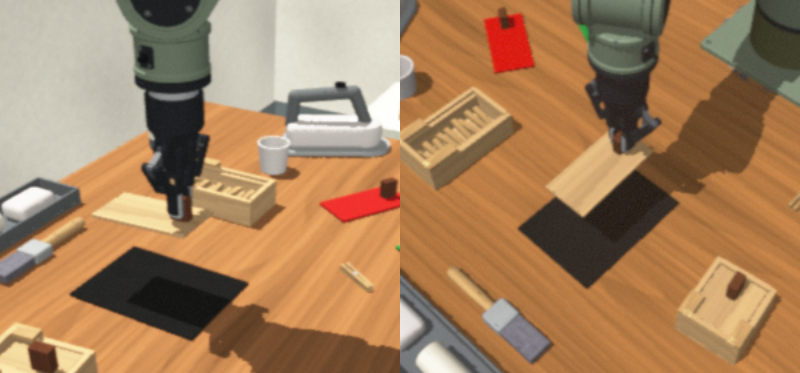

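The lid is held nearly level over the mat, and the box is open with its pegs visible. The flat-seated TCP height should be about 36 mm. Lower in stages.

>>> send_rows(motion=[[0,0,-1,0],[0,0,-2.5,0],[0,0,-4,0],[0,0,-5.5,0],[0,0,-7,0],[0,0,-8.5,0],[0,0,-9.7,0],[0,0,-10.6,0],[0,0,-11,0],[0,0,-11.2,0],[0,0,-11.2,0]])

```text
time_s: 8.85
tcp_pos: [511.5, 0.7, 53.4]
orientation: [0.707, 0.0, 0.001, -0.707]
ft_force: [0.6, -0.4, -0.5]
finger_gap: 14.5
```

>>> send_rows(motion=[[0,0,-0.2,0],[0,0,-0.4,0],[0,0,-0.6,0],[0,0,-0.8,0],[0,0,-1,0],[0,0,-1.2,0],[0,0,-1.4,0],[0,0,-1.4,0]])

```text
time_s: 9.65
tcp_pos: [511.2, 0.7, 39.3]
orientation: [0.707, -0.0, 0.0, -0.707]
ft_force: [-4.6, 0.3, 5.1]
finger_gap: 14.9
```

>>> send_rows(motion=[[0,0,-0.1,0],[0,0,-0.2,0],[0,0,-0.25,0],[0,0,-0.3,0],[0,0,-0.3,0],[0,0,-0.3,0]])

```text
time_s: 10.25
tcp_pos: [511.1, 0.6, 36.4]
orientation: [0.707, -0.0, 0.0, -0.707]
ft_force: [-4.5, -1.5, 5.4]
finger_gap: 14.6
```

```bash
python3 - <<'E'
from h import *
c=snap("side","d5.png");w=snap("wrist","w5.png")
a=cv2.resize(c["img"][190:340,150:330],(480,400),interpolation=2);b=cv2.resize(w["img"],(320,240));b=cv2.copyMakeBorder(b,0,160,0,0,0)
cv2.imwrite("pics/c5.png",np.hstack([a,b])[:,:,::-1])
E
```

```text
(no output)
```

View pics/c5.png

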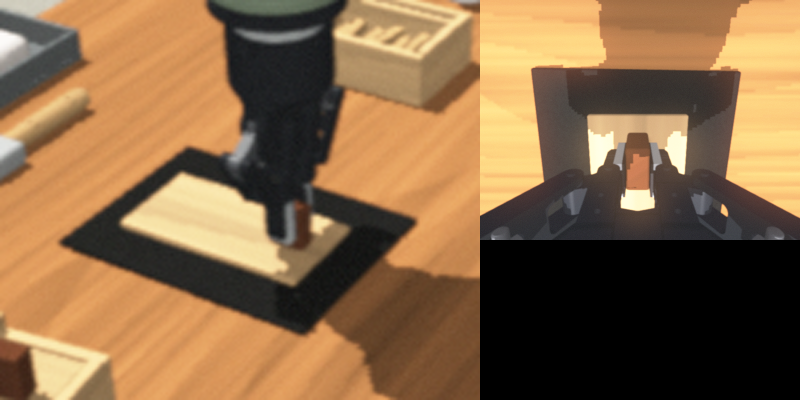

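The lid lies within the mat and looks flat. The force hasn't risen since the rear first touched, so I'll ease down another millimetre to confirm the front is seated before releasing.

>>> send_rows(motion=[[0,0,-0.05,0],[0,0,-0.1,0],[0,0,-0.1,0]])

```text
time_s: 10.65
tcp_pos: [511.1, 0.6, 36.3]
orientation: [0.707, 0.0, 0.001, -0.707]
ft_force: [-8.0, -0.5, 24.9]
finger_gap: 14.7
```

The force rose to 25 N, so the lid is seated. Release and retreat.

>>> send_rows(motion=[[0,0,0.05,0],[0,0,0.05,0],[0,0,0.05,0],[0,0,0.05,0],[0,0,0.05,0],[0,0,0.05,0],[0,0,0.05,0],[0,0,0.05,0]], grip=0)

```text
time_s: 11.45
tcp_pos: [511.1, 0.6, 36.8]
orientation: [0.707, 0.0, 0.001, -0.707]
ft_force: [0.3, 0.5, -0.6]
finger_gap: 85.2
```

>>> send_rows(motion=[[0,0,1,0],[0,0,2.5,0],[0,0,4.5,0],[0,0,6.5,0],[0,0,8.5,0],[0,0,10.5,0],[0,0,12.5,0],[0,0,14.5,0],[0,0,16,0],[0,0,17,0],[0,0,17,0],[0,0,17,0]])

```text
time_s: 12.65
tcp_pos: [510.9, 0.5, 206.5]
orientation: [0.708, -0.0, 0.0, -0.707]
ft_force: [-0.7, -0.7, -0.3]
finger_gap: 85.1
```

```bash
python3 - <<'E'
from h import *
c=snap("side","d6.png");w=snap("scene","s6.png")
a=cv2.resize(c["img"][160:400,80:350],(400,356));b=cv2.resize(w["img"][130:410,150:450],(400,356))
cv2.imwrite("pics/c6.png",np.hstack([a,b])[:,:,::-1]);o=status.get_obs();print(o["time_s"],o["ft_force"],o["tcp_pos"],o["finger_gap"])
E
```

```text
12.75 [ 0.20066819 -0.10964233 -0.76425334] [510.82248925   0.60312876 206.12760752] 85.81273891047657
```

View pics/c6.png

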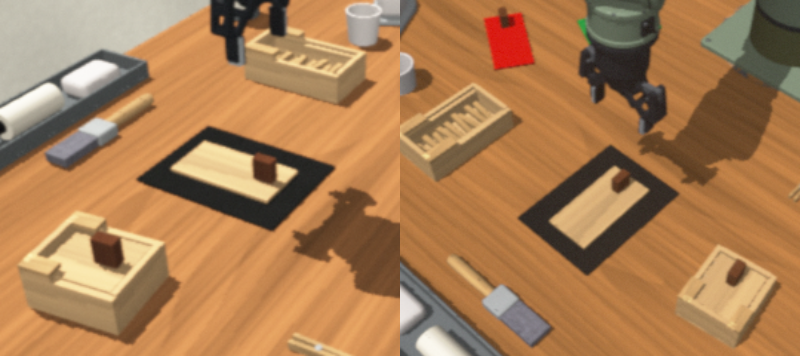

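Both views show the lid flat on the mat with its grip upright over the mat, the short box's lid in place, and the gripper clear.

```bash
python3 -c "
from bench import job;print(job.hand_in())"
```

```text
the job is handed in; nothing more can be done
None
```

The longer box is open and its lid lies flat on the mat, grip upward and over the mat. The job was handed in at about 12.8 s of the 38 s allowed.

- **What I did:** I gripped the lid across y and raised its front about 11 mm over the stop lip. I drew it 73 mm out of the grooves, carried it to the mat and lowered it until it seated. I then let go and raised the arm clear.
- **Forces:** The highest wrist reading I saw was about 26 N, when the lid was pressed down to seat it. Drawing it out needed almost no force.
- **Last checks:** The final side and scene pictures show the lid wholly within the mat. The shorter box's lid is still in place, the red look-alike is undisturbed, and the gripper was open at 206 mm height, touching nothing. The green one is mostly hidden behind the arm in that picture, but the arm did not go near it.

No check failed or disagreed with another. The hand-in gave no verdict, as expected.

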